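# Set up the drilling jig: click its bushing wheel round and push the tube to the stop

### The job

Set up the drilling jig for the bolt hole. With a fingertip flick the edge of the bushing wheel round, click by click, until the largest bushing has clicked in at the pointer, over the tube; and push the square tube along its channel until its end is against the stop. The tube is only pushed, never lifted out of its channel, and the other things on the bench stay where they are.

Things in the scene. Friction and masses are not known exactly. Their poses are not given: they have to be found in the camera images.
- jig: drilling jig bolted to the bench: grey base plate 18 mm thick (x -70..60, y -125..125 mm) with tube channel, end stop, wheel. Origin: underside, at bench level. y: along the channel, away from the stop; x: from channel to hub; z up. Channel: centre line x = -30, floor 18 mm up, rails x -51..-9, y -125..95 mm, tops 36 mm up. The wheel's +x side is open: below it only the plate
- wheel (a joint): angle of the wheel about its upright axis, rad, positive anticlockwise from above, turns without end either way. 0 or a whole turn = largest bushing at the pointer. Eight click stops 45 degrees apart; starts at rest in one, 2 to 4 clicks from the goal the shorter way. A spring plunger draws it to the nearest stop (within 22 degrees) when let go; 1.5 to 2 N at the rim moves it off a stop
- hub (a point): wheel's centre at its top face, 62 mm above the bench. Aluminium wheel lying flat, 14 mm thick: disc of 38 mm radius with 8 round lobes (radius 10 mm, centred 38 mm out, 45 degrees apart): scalloped edge, 48 mm out at the lobes. A bushing on each lobe stands 5.5 mm proud, the hub's bolt 9 mm. At a click stop one lobe is at the pointer and one opposite, on the jig's +x side
- big_bush (a point): centre of the largest bushing (17 mm outside, 13 mm bore) at the wheel's top face, 38 mm from the axis. The other seven are clearly smaller: bores 3.5 to 7 mm, 8 to 11.5 mm outside, growing anticlockwise
- index (a point): where the chosen bushing's centre must stand: 38 mm from the hub towards the jig's -x, over the middle of the channel, at the level of the wheel's top face. A steel pointer post on the front rail (14 mm wide, tip 50 mm from the hub, top 61 mm above the bench) points at it
- stop_face (a point): middle of the channel at the end stop's face, 30.5 mm above the bench. The stop is a dark steel block 50 mm wide across the channel, 10 mm thick, its top 52 mm above the bench. Same axes as the jig
- tube_stop_end (a point): centre of the end face, nearer the stop, of the loose square steel tube, 25 x 25 x 240 mm, 0.2 to 0.4 kg. It lies in the channel, 18 to 43 mm above the bench, with 0.75 mm play each side, and starts 30 to 60 mm short of the stop; it slides with ordinary friction
- tube_push_end (a point): centre of the tube's other end face, 30.5 mm above the bench: the end to push, along the jig's -y. It sticks out 30 mm from the rails when home, 60 to 90 mm at the start, when it is also beyond the base plate's end
- hex_bolt: bystander: a large hex bolt standing on its head, 20 mm shank, 82 mm tall, beside the jig on the hub side; origin under its head
- nut: bystander: a hex nut lying flat, 30 mm wide, 14 mm high; origin at its underside
- wrench: bystander: a steel wrench 170 mm long lying beside the jig on the channel side; origin at its middle, on the bench
- tape_measure: bystander: a tape measure 72 x 36 x 68 mm; origin at its underside
- oil_tin: bystander: a plain round tin, 56 mm wide, 110 mm tall; origin at its underside
- washer_cup: bystander: a clear cup of washers, 84 mm wide, 55 mm tall; origin at its underside
- bolt_carton: bystander: an open carton of carriage bolts, 90 x 120 x 65 mm with its back flap up; origin at its underside
- hammer: bystander: a hammer 260 mm long lying at the left; origin at the bench under its middle
Not all that is in view belongs to the job. Leave any pink or turquoise look-alike of the part that bears tube_stop_end alone.

How it is judged:
By the outcome, as a careful person would: the job done as asked, in the order asked, and still so for the second after the job is handed in, with the robot touching nothing.
It also fails if it takes over 67 s, if anything falls off the work surface, if the arm or the gripper's body presses on something with over 40 N, if the wrist force passes 120 N, or if a joint passes its speed limit or range.

### The arm

A 6-joint arm with a two-finger parallel gripper is mounted at the origin on the work surface. World frame = base frame: x ahead of the robot, y to its left, z up, the work surface at z = 0. Lengths are in mm, angles in rad, forces in N, time in s.
With the tool pointing down it reaches from about 350 to 975 mm from the base axis. Payload 7.1 kg.
Tool frame: the origin (TCP) lies at the very end of the fingers, on their centre line; the grasp point (between the pads) lies 19 mm behind it (ctrl.tcp_to_grasp is the distance from the TCP to the grasp point, in mm); z points along the fingers, x is the direction in which the jaws open and shut, and the axes are right-handed (so a half turn about z gives the same grasp; the last joint's range is limited). The gripper opens to 88 mm and grips with 3 to 60 N. Pads are 20 mm wide; open, the fingers measure 115 mm over their backs; the gripper's body (75 mm by 178 mm) begins 61 mm behind the grasp point.
Start: joints at [1.153, 0.423, 1.63, -0, 1.089, -0.019], TCP at [242.663, 575.951, 222.675] pointing down, gripper open.
Joint ranges: [-3, 3], [-0.9, 2.11], [0.09, 2.58], [-1.31, 4.45], [0.11, 2.69], [-2.54, 2.54]. Speed limits (rad/s): [2.39, 2.39, 3.01, 3.14, 3.14, 3.14].

### API

Orientations are given as a rotation vector (axis times angle).
In Python, from workcell import get_obs, viewer, ctrl, masks_of gives the robot as it stands. The module is installed in compiled form; this text tells all that it offers.
- The arm moves only by the shell command python3 -m inch 'ROWS'. ROWS is JSON, a list of rows, each an object of numbers: "tx", "ty", "tz": the shift along the tool's x, y, z in cm; "ax", "ay", "az": the turn, a rotation vector about the tool's x, y, z in degrees; "jaw": the opening, from 0 (shut) to 1 (fully open). In form: [{"tx": .., "ty": .., "tz": .., "ax": .., "ay": .., "az": .., "jaw": ..}, ...]. A call has 1 to 12 rows; each row shifts and turns the commanded pose from where the row before left it, along the tool's axes as they then stand; what a row does not reach is not made up. A row lasts 1/8 s, in which the tool goes at most 62.5 mm and 10.7 degrees, less where a joint would pass 70% of its speed; a pose out of reach is approached as far as the arm can. A call is refused whole if a number of a shift passes 6.25 or a number of a turn 10.7, either way. A call with a gripper value outside its range is refused whole. The fingers move at their own pace and stop on an object; the grip force is fixed at half the most. Time passes only in rows, so rows that do not move let the fingers close. It gives the time, the measured TCP pose, the force and the opening at its end, in the units of the state.
- get_obs(): the state, without advancing time (a new reading comes with each control period).
- viewer.get_image(name): name is "scene" or "top" or "wrist"; returns (picture, depth): 384x512x3 uint8, red, green, blue; 384x512 float32, mm along the optical axis (not along the pixel's ray), 0 where there is no reading.
- viewer.get_calibration(name): a dict with "fx", "fy", "cx", "cy" (pixels), "rvec" (rotation vector, rad) and "tvec" (3), from world to camera coordinates, as OpenCV has them. Camera axes: x right, y down, z forward; pixel columns grow to the right and rows downward; lengths in mm; the calibration is good to about 2 mm. A picture is of the moment at which its call begins: read the wrist's pose just before it. get_calibration takes no time and is no camera call; for the wrist camera it gives the pose at the moment of the call.
- ctrl.close_job(): hands the job in, once; it reports no verdict.
Trained networks look in the newest picture that a camera, given by its name, has taken for a name from the list of things; names that differ only in an ending like _2 or _b are one class to them, and where a whole thing is asked for, a point or a joint stands for the part that bears it (a point fixed in the world has none). Each returns a list of dicts, best first, with "score" (0 to 1); they miss things now and then, are a little off and sometimes report something else, mostly with a low value. They report only what shows in the picture. A call takes as long as a camera call. They do not tell look-alikes from the thing itself.
- masks_of(camera, thing): "pixels" (384x512 bool, what is visible of it) and "location" ([column, row] in pixels, amid what is visible of it).
The state is a dict: "t": time; "qpos": joint angles; "qvel": joint speeds; "joint_torque": joint torques, N m; "ee_pos": TCP position; "orientation": TCP orientation; "ft_force": force on the tool from outside, world axes, zero at the start; "moment": the same for the moment, N m; "width": finger opening in mm.
Only numpy, scipy, OpenCV 4.12 (cv2) and the standard library are available. Lean on these libraries where they do the work, as an engineer would, in place of code of your own. Each camera call takes 0.05 s, during which the arm holds its last target. There are 200 camera calls.

## Working session

There is one attempt and no reset: what is moved stays moved. The work goes in short steps, Python scripts to look and compute and a shell command to move; the robot and the scene stay as the last step left them, time stands still between calls to the robot, and variables do not carry over. Pictures are saved under pics/ and viewed, about 8 in all and at most 12, crops included, and the job is handed in when it is done.

```bash
mkdir -p pics; cat > h.py <<'E'
import numpy as np, cv2
from workcell import get_obs, viewer, ctrl, masks_of
def K(c): return np.array([[c['fx'],0,c['cx']],[0,c['fy'],c['cy']],[0,0,1]])
def snap(cam,fn=None):
    cal=viewer.get_calibration(cam); im,d=viewer.get_image(cam)
    if fn: cv2.imwrite('pics/'+fn,im[:,:,::-1])
    return im,d,cal
def world(cal,d,u,v,z=None):
    R,_=cv2.Rodrigues(np.array(cal['rvec'],float)); t=np.array(cal['tvec'],float)
    ray=np.linalg.inv(K(cal))@np.array([u,v,1.0])
    if z is None: return R.T@(ray*d-t)
    o=-R.T@t; r=R.T@ray
    return o+r*(z-o[2])/r[2]
def proj(cal,p):
    return cv2.projectPoints(np.array(p,float).reshape(-1,3),np.array(cal['rvec'],float),np.array(cal['tvec'],float),K(cal),None)[0].reshape(-1,2)
E
python3 - <<'E'
from h import *
a=snap('scene'); b=snap('top')
im=np.hstack([a[0],b[0]])
cv2.imwrite('pics/a1.png',cv2.resize(a[0],(800,600),interpolation=cv2.INTER_CUBIC)[:,:,::-1])
cv2.imwrite('pics/b1.png',cv2.resize(b[0],(800,600),interpolation=cv2.INTER_CUBIC)[:,:,::-1])
np.savez('top.npz',im=b[0],d=b[1]); np.savez('scene.npz',im=a[0],d=a[1])
for n in ['jig','wheel','big_bush','tube_stop_end','hex_bolt','nut','wrench','tape_measure','oil_tin','washer_cup','bolt_carton','hammer']:
  for cam,(i,d,c) in (('top',b),('scene',a)):
    for m in masks_of(cam,n)[:3]:
        if m['score']<.3: continue
        u,v=m['location']; dd=d[int(v),int(u)]
        print(n,cam,round(m['score'],2),np.round([u,v]),m['pixels'].sum(),np.round(world(c,dd,u,v)) if dd else None)
print(get_obs()['ee_pos'],get_obs()['orientation'],get_obs()['t'])
E
```

```text
jig top 0.91 [260. 197.] 4260 [481.  26.  64.]
jig scene 0.88 [250. 209.] 3475 [506.  10.  19.]
wheel top 0.74 [225. 202.] 895 [470. 116.  41.]
wheel top 0.57 [274. 196.] 892 [484.  -9.  72.]
wheel scene 0.65 [245. 197.] 788 [506.  -3.  62.]
wheel scene 0.38 [370. 280.] 3931 [793. 200. 109.]
big_bush top 0.9 [272. 197.] 931 [481.  -5.  71.]
big_bush scene 0.64 [242. 194.] 880 [498.  -8.  65.]
tube_stop_end top 0.88 [173. 288.] 1115 [246. 244.  23.]
tube_stop_end top 0.83 [372. 266.] 1120 [ 315. -270.   21.]
tube_stop_end top 0.8 [221. 199.] 813 [477. 125.  47.]
tube_stop_end scene 0.94 [303. 195.] 812 [488. 145.  40.]
tube_stop_end scene 0.91 [318. 152.] 465 [288. 231.  24.]
tube_stop_end scene 0.86 [141. 170.] 1014 [ 331. -280.   20.]
hex_bolt scene 0.79 [287. 234.] 342 [625.  82.  52.]
nut top 0.65 [216. 152.] 80 [609. 146.  12.]
nut scene 0.49 [199. 291.] 1529 [ 783. -102.  100.]
nut scene 0.48 [315. 240.] 176 [616. 152.  14.]
nut scene 0.41 [250. 209.] 3565 [506.  11.  19.]
wrench top 0.73 [258. 252.] 475 [342.  27.   6.]
wrench scene 0.9 [247. 171.] 374 [339.  14.   7.]
tape_measure top 0.74 [348. 109.] 497 [ 717. -197.   69.]
tape_measure scene 0.86 [144. 293.] 1063 [ 757. -207.   65.]
oil_tin top 0.85 [312.  93.] 663 [743. -98. 109.]
oil_tin scene 0.79 [202. 290.] 1523 [783. -98. 100.]
washer_cup top 0.71 [260.  95.] 871 [764.  30.  27.]
washer_cup top 0.35 [315.  95.] 666 [ 736. -107.  108.]
washer_cup scene 0.76 [267. 287.] 1718 [732.  27.  16.]
bolt_carton top 0.97 [186.  92.] 2543 [766. 231.  37.]
bolt_carton scene 0.56 [371. 282.] 3800 [793. 204. 103.]
hammer top 0.81 [106. 175.] 1120 [535. 436.  23.]
hammer scene 0.58 [416. 219.] 1226 [564. 419.   8.]
[242.67768775 575.95841403 222.68403006] [2.61745497e+00 1.73738398e+00 1.39036791e-05] 1.3
```

```bash
python3 - <<'E'
import cv2
a=cv2.imread('pics/a1.png'); b=cv2.imread('pics/b1.png')
import numpy as np
D=np.load('top.npz');S=np.load('scene.npz')
t=D['im'][140:270,150:400,::-1]; cv2.imwrite('pics/t2.png',cv2.resize(t,(800,416),interpolation=cv2.INTER_CUBIC))
s=S['im'][130:260,170:370,::-1]; cv2.imwrite('pics/s2.png',cv2.resize(s,(800,520),interpolation=cv2.INTER_CUBIC))
E
```

```text
(no output)
```

View pics/t2.png

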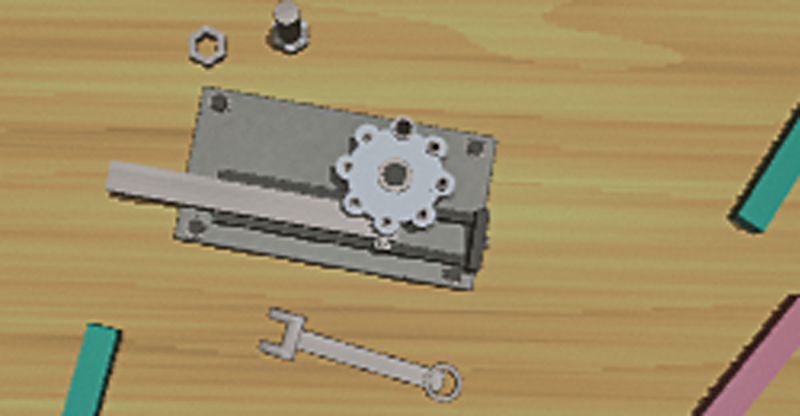

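View pics/s2.png

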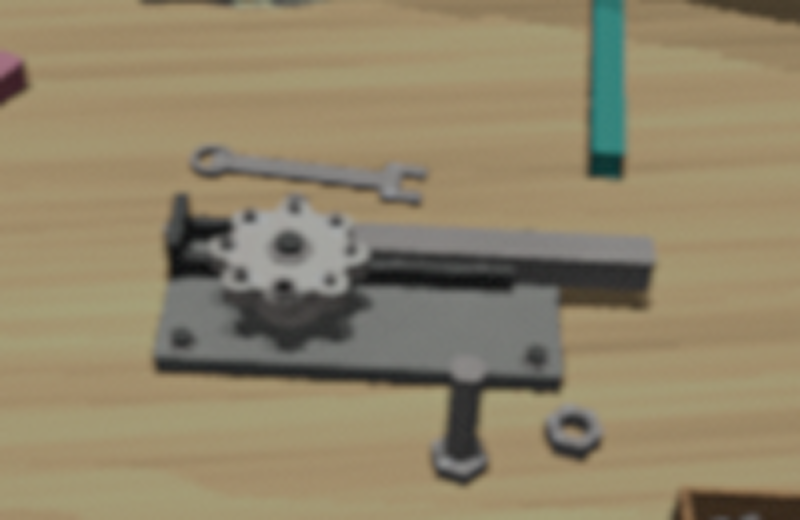

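The first two pictures show the jig with the real tube (grey steel, top pixel (221,199)), pointer at the crop's (385,240), stop to the right. The pink and turquoise bars are decoys. The lobe opposite the pointer looks darkest and may carry the big bushing, which needs checking from close by.

```bash
cat > m.py <<'E'
from h import *
cal=viewer.get_calibration('top')
f=lambda u,v,z: world(cal,None,150+(u+.5)/3.2-.5,140+(v+.5)/3.2-.5,z)
P=[f(*p,18) for p in [(205,88),(495,133),(472,290),(176,238)]]
Q=np.array([[60,125],[60,-125],[-70,-125],[-70,125]],float)
# rigid fit
W=np.array(P)[:,:2]; qc=Q.mean(0); wc=W.mean(0)
H=(Q-qc).T@(W-wc); U,_,V=np.linalg.svd(H); R=V.T@np.diag([1,np.linalg.det(V.T@U.T)])@U.T
o=wc-R@qc; yaw=np.arctan2(R[1,0],R[0,0])
print('corners',np.round(W)); print('jig',o,np.degrees(yaw),'res',np.round(W-(Q@R.T+o),1))
J=lambda x,y: R@[x,y]+o
print('hub',f(396,174,71)); h=f(396,174,71)[:2]; print('hub in jig',R.T@(h-o)); print('tube end top',f(113,163,43),f(108,190,43))
for q in [f(113,163,43),f(108,190,43)]: print(R.T@(q[:2]-o))
E
python3 m.py; python3 - <<'E'
from h import *
c=viewer.get_calibration('wrist');R,_=cv2.Rodrigues(np.array(c['rvec']));t=np.array(c['tvec']);o=get_obs()
T,_=cv2.Rodrigues(np.array(o['orientation']))
print('cam pos in tool',T.T@(-R.T@t-o['ee_pos']),'axis in tool',T.T@R.T, 'T',T, c['fx'])
E
```

```text
corners [[565. 151.]
 [533. -92.]
 [402. -74.]
 [439. 170.]]
jig [489.75427928  37.79464543] -8.131305030155785 res [[-1.6 -2.5]
 [ 1.3  2.3]
 [-0.7  1.6]
 [ 1.  -1.4]]
hub [490.08005945  -8.14715846  71.        ]
hub in jig [  6.82061181 -45.43385007]
tube end top [497.09057066 220.23191435  43.        ] [474.99384195 223.30573464  43.        ]
[-18.54178083 181.6408011 ]
[-40.85112833 181.55831031]
cam pos in tool [   1.12623138  -71.14147049 -161.78643086] axis in tool [[ 9.99999511e-01  9.89055721e-04  1.64802808e-05]
 [-9.59365756e-04  9.65651422e-01  2.59839203e-01]
 [ 2.41081243e-04 -2.59839091e-01  9.65651898e-01]] T [[ 3.88321477e-01  9.21523972e-01  1.00834485e-05]
 [ 9.21523972e-01 -3.88321477e-01  8.14089282e-07]
 [ 4.66582241e-06  8.97601119e-06 -1.00000000e+00]] 342.14265935267065
```

```bash
python3 -m inch '[{"tx":-4.4,"ty":4.55,"jaw":1},{"tx":-4.4,"ty":4.55,"jaw":1},{"tx":-4.4,"ty":4.55,"jaw":1},{"tx":-4.4,"ty":4.55,"jaw":1},{"tx":-4.4,"ty":4.55,"jaw":1},{"tx":-4.4,"ty":4.55,"jaw":1},{"tx":-4.4,"ty":4.55,"jaw":1},{"tx":-4.4,"ty":4.55,"jaw":1},{"tx":-4.4,"ty":4.55,"jaw":1},{"tx":-4.4,"ty":4.55,"az":-7.3,"jaw":1},{"tz":2.0,"az":-7.4,"jaw":1},{"jaw":1}]'
python3 - <<'E'
from h import *
im,d,c=snap('wrist'); np.savez('w1.npz',im=im,d=d,**{k:np.array(v) for k,v in c.items()})
cv2.imwrite('pics/w1.png',cv2.resize(im,(800,600),interpolation=cv2.INTER_CUBIC)[:,:,::-1])
print(proj(c,[490,-8,62])); o=get_obs(); print(o['ft_force'],o['t'])
E
```

```text
[[-84.92791752 519.52520807]]
[-0.0265257   0.40502449 -0.59723747] 1.35$[0]: bad value
```

View pics/w1.png

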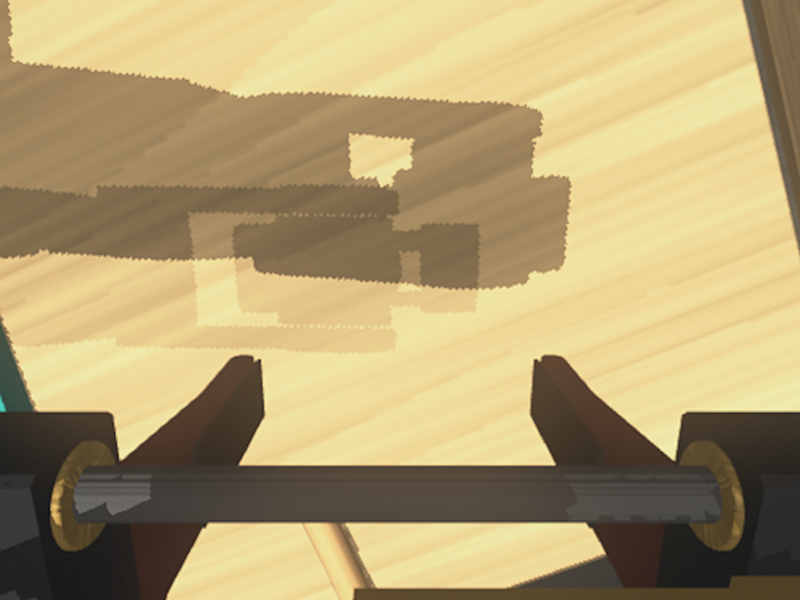

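The call was refused, probably because every row needs all its keys; the picture shows only bare bench and the finger tips, which taper to about 10 mm (pixel (245,360)).

```bash
python3 -m inch '[{"tx":-4.4,"ty":4.55,"tz":0,"ax":0,"ay":0,"az":0,"jaw":1},{"tx":-4.4,"ty":4.55,"tz":0,"ax":0,"ay":0,"az":0,"jaw":1},{"tx":-4.4,"ty":4.55,"tz":0,"ax":0,"ay":0,"az":0,"jaw":1},{"tx":-4.4,"ty":4.55,"tz":0,"ax":0,"ay":0,"az":0,"jaw":1},{"tx":-4.4,"ty":4.55,"tz":0,"ax":0,"ay":0,"az":0,"jaw":1},{"tx":-4.4,"ty":4.55,"tz":0,"ax":0,"ay":0,"az":0,"jaw":1},{"tx":-4.4,"ty":4.55,"tz":0,"ax":0,"ay":0,"az":0,"jaw":1},{"tx":-4.4,"ty":4.55,"tz":0,"ax":0,"ay":0,"az":0,"jaw":1},{"tx":-4.4,"ty":4.55,"tz":0,"ax":0,"ay":0,"az":0,"jaw":1},{"tx":-4.4,"ty":4.55,"tz":0,"ax":0,"ay":0,"az":-7.3,"jaw":1},{"tx":0,"ty":0,"tz":2,"ax":0,"ay":0,"az":-7.4,"jaw":1},{"tx":0,"ty":0,"tz":0,"ax":0,"ay":0,"az":0,"jaw":1}]'
python3 - <<'E'
from h import *
im,d,c=snap('wrist'); np.savez('w1.npz',im=im,d=d,**{k:np.array(v) for k,v in c.items()})
cv2.imwrite('pics/w2.png',cv2.resize(im,(800,600),interpolation=cv2.INTER_CUBIC)[:,:,::-1])
print(proj(c,[490,-8,62])); o=get_obs(); print(o['ft_force'],o['t'])
E
```

```text
t: 2.85
ee_pos: [487.1, 0.4, 201.7]
orientation: [-2.375, -2.053, 0.003]
ft_force: [-0.8, 0.2, 0.2]
width: 88.0
[[243.96419033 189.98389093]]
[0.28733249 0.94399625 1.31806151] 2.9
```

View pics/w2.png

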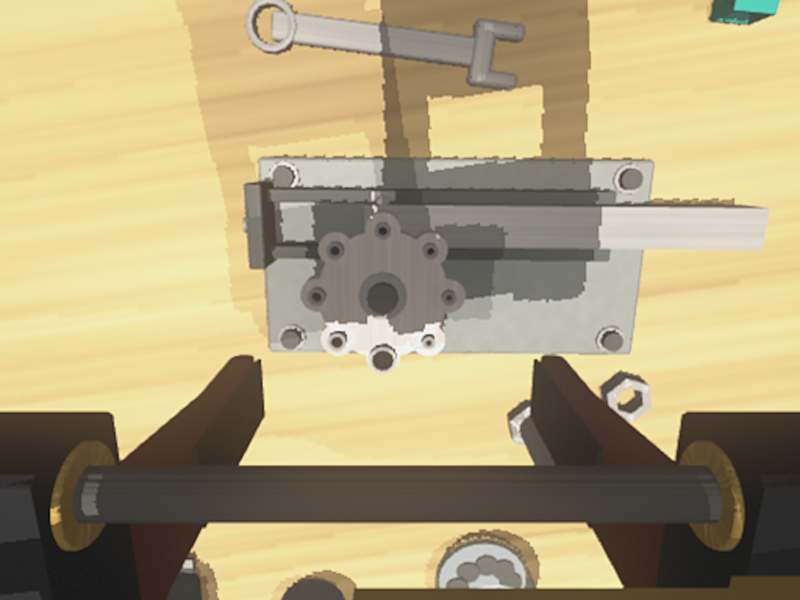

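The wrist view shows the pointer at (377,203). The largest bushing is at (383,358), about 30 px wide against about 20 px for the others, directly opposite the pointer, so 4 clicks either way. The hub is at (382,296), and the tube's push end spans about (766,208) to (764,248). I'll measure from this view and compare with the top view.

```bash
python3 - <<'E'
from h import *
D=np.load('w1.npz'); im,d=D['im'],D['d']; cal={k:D[k] for k in ['fx','fy','cx','cy','rvec','tvec']}
s=512/800
g=lambda u,v,z=None: world(cal,d[int(round(v*s)),int(round(u*s))],(u+.5)*s-.5,(v+.5)*s-.5,z)
for n,u,v,z in [('hubbolt',382,297,71),('big',383,358,67.5),('pt lobe',382,231,67.5),('c1',653,160,18),('c2',633,353,18),('c3',271,352,18),('c4',261,158,18),('tubeA',767,208,43),('tubeB',764,248,43),('tubetop',700,227,43),('stop',266,184,52),('stop2',269,266,52),('bolt',535,440,82)]:
    print(n,np.round(g(u,v),1),np.round(g(u,v,z),1))
crop=im[200:250,190:300]; 
Q=np.array([[-70,125],[60,125],[60,-125],[-70,-125]],float)
W=np.array([g(*p,18)[:2] for p in [(653,160),(633,353),(271,352),(261,158)]])
M,_=cv2.estimateAffinePartial2D(Q,W); yaw=np.arctan2(M[1,0],M[0,0]); print(np.degrees(yaw),M[:,2],np.hypot(M[0,0],M[1,0]),(W-(Q@M[:,:2].T+M[:,2])).round(1))
R=np.array([[np.cos(yaw),-np.sin(yaw)],[np.sin(yaw),np.cos(yaw)]])
o=W.mean(0)-R@Q.mean(0)
for n,u,v,z in [('hub',382,297,71),('big',383,358,67.5),('tubeA',767,208,43),('tubeB',764,248,43)]: print(n,R.T@(g(u,v,z)[:2]-o))
print('jig o',o)
b=get_obs(); T,_=cv2.Rodrigues(np.array(b['orientation'])); print('tool x yaw',np.degrees(np.arctan2(T[1,0],T[0,0])))
E
```

```text
hubbolt [487.7  -7.1  71.6] [487.8  -7.1  71. ]
big [527.  -12.7  62.8] [525.3 -12.3  67.5]
pt lobe [452.3  -2.   60.7] [451.5  -1.7  67.5]
c1 [ 4.389e+02  1.783e+02 -1.000e-01] [437.8 169.9  18. ]
c2 [572.4 161.5  -1.2] [564.2 153.6  18. ]
c3 [534.  -97.3  -1. ] [527.9 -91.6  18. ]
c4 [401.5 -71.9  17. ] [401.5 -71.7  18. ]
tubeA [474.1 226.4  40.4] [473.6 224.6  43. ]
tubeB [ 5.083e+02  2.522e+02 -4.000e-01] [497.5 223.6  43. ]
tubetop [479.2 185.3  43.2] [479.3 185.4  43. ]
stop [417.5 -67.7  35.2] [417.5 -63.6  52. ]
stop2 [469.2 -80.8  17.6] [464.1 -71.6  52. ]
bolt [605.5  76.8  43.6] [583.  69.  82.]
-8.413898803359727 [487.7564973   39.35654054] 0.9839278753842768 [[ 0.2 -1.2]
 [ 0.1  1.2]
 [-0.2 -0.6]
 [-0.1  0.6]]
hub [  6.76753198 -45.95577918]
big [ 44.58589196 -45.63649286]
tubeA [-41.15302072 181.19958124]
tubeB [-17.37335593 183.68533564]
jig o [487.83598928  39.34478163]
tool x yaw 81.66986041431583
```

Top and wrist views agree on the hub at about (488,-7), jig yaw -8.3°, and push end at jig y about 182. I'll descend beside the big lobe on the open +x side.

```bash
python3 -m inch '[{"tx":-3.85,"ty":4.0,"tz":0,"ax":0,"ay":0,"az":0,"jaw":1},{"tx":0,"ty":2.7,"tz":3,"ax":0,"ay":0,"az":0,"jaw":1},{"tx":0,"ty":0,"tz":4,"ax":0,"ay":0,"az":0,"jaw":1},{"tx":0,"ty":0,"tz":4,"ax":0,"ay":0,"az":0,"jaw":1},{"tx":0,"ty":0,"tz":3,"ax":0,"ay":0,"az":0,"jaw":1},{"tx":0,"ty":0,"tz":1.7,"ax":0,"ay":0,"az":0,"jaw":1},{"tx":0,"ty":0,"tz":0,"ax":0,"ay":0,"az":0,"jaw":1},{"tx":0,"ty":0,"tz":0,"ax":0,"ay":0,"az":0,"jaw":1}]'
python3 - <<'E'
from h import *
im,d,c=snap('wrist')
cv2.imwrite('pics/w3.png',cv2.resize(im,(800,600),interpolation=cv2.INTER_CUBIC)[:,:,::-1])
E
```

```text
t: 3.9
ee_pos: [549.8, -46.3, 46.9]
orientation: [2.373, 2.057, 0.002]
ft_force: [-0.5, 0.5, -0.7]
width: 88.2
```

View pics/w3.png

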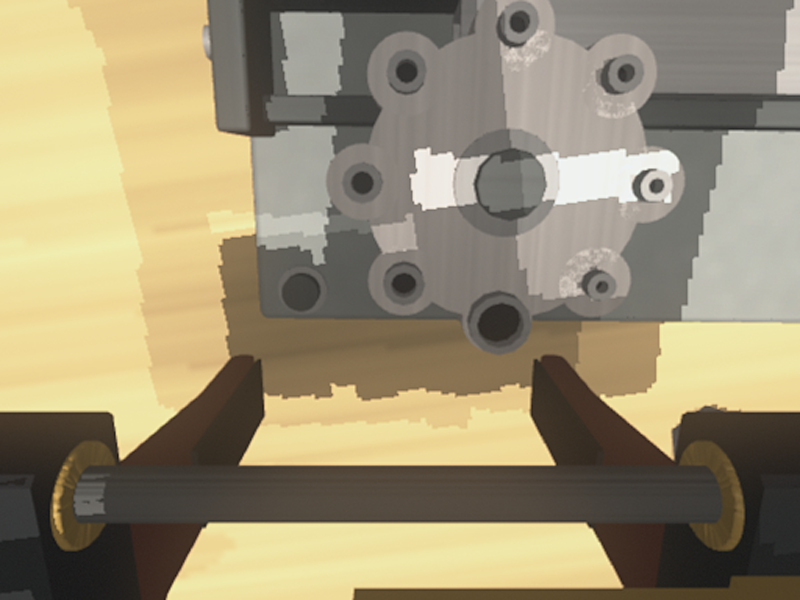

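The close view confirms the big bushing at (498,323), clearly the largest, with the right finger at (548,360) just beside it. Now I'll do the first click.

```bash
python3 -m inch '[{"tx":0,"ty":-1.45,"tz":0,"ax":0,"ay":0,"az":0,"jaw":1},{"tx":-0.5,"ty":0,"tz":0,"ax":0,"ay":0,"az":0,"jaw":1},{"tx":-0.5,"ty":0,"tz":0,"ax":0,"ay":0,"az":0,"jaw":1},{"tx":-0.5,"ty":0,"tz":0,"ax":0,"ay":0,"az":0,"jaw":1}]'
python3 -m inch '[{"tx":-0.5,"ty":0,"tz":0,"ax":0,"ay":0,"az":0,"jaw":1},{"tx":-0.5,"ty":0,"tz":0,"ax":0,"ay":0,"az":0,"jaw":1},{"tx":-0.5,"ty":0,"tz":0,"ax":0,"ay":0,"az":0,"jaw":1}]'
python3 -m inch '[{"tx":0,"ty":2,"tz":0,"ax":0,"ay":0,"az":0,"jaw":1},{"tx":0,"ty":0,"tz":0,"ax":0,"ay":0,"az":0,"jaw":1},{"tx":0,"ty":0,"tz":0,"ax":0,"ay":0,"az":0,"jaw":1}]'
python3 - <<'E'
from h import *
im,d,c=snap('wrist')
cv2.imwrite('pics/w4.png',cv2.resize(im,(800,600),interpolation=cv2.INTER_CUBIC)[:,:,::-1])
E
```

```text
t: 4.45
ee_pos: [532.6, -59.7, 45.8]
orientation: [2.374, 2.058, 0.001]
ft_force: [-0.5, 1.0, 0.1]
width: 87.9
t: 4.82
ee_pos: [530.3, -74.7, 45.6]
orientation: [2.374, 2.058, -0.0]
ft_force: [-0.9, 0.3, -0.7]
width: 87.8
t: 5.2
ee_pos: [549.2, -77.0, 45.4]
orientation: [-2.373, -2.057, 0.001]
ft_force: [-0.0, 0.1, -0.6]
width: 87.8
```

View pics/w4.png

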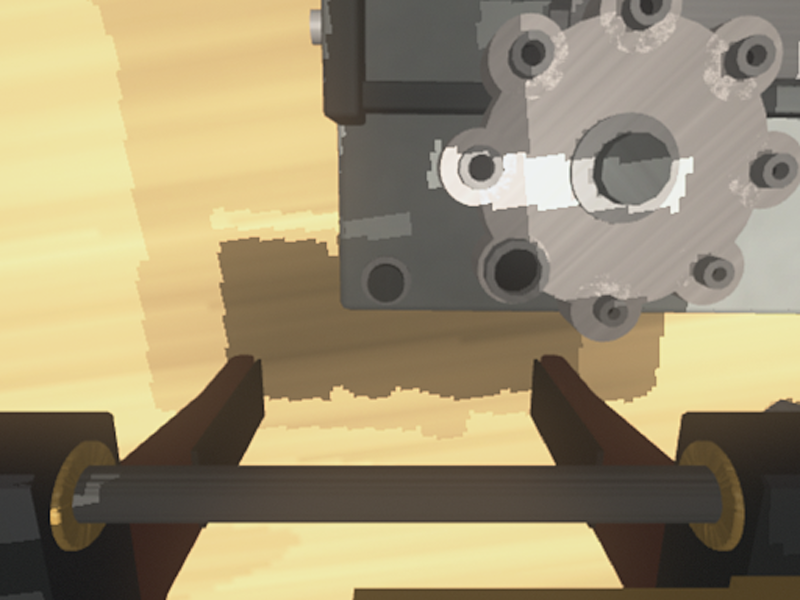

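The wheel has gone exactly one click: the big bushing is now at (512,270), the lower-left lobe. I'll repeat the same cycle.

```bash
python3 -m inch '[{"tx":3,"ty":0,"tz":0,"ax":0,"ay":0,"az":0,"jaw":1},{"tx":0,"ty":0,"tz":0,"ax":0,"ay":0,"az":0,"jaw":1},{"tx":0,"ty":-1.9,"tz":0,"ax":0,"ay":0,"az":0,"jaw":1},{"tx":-0.5,"ty":0,"tz":0,"ax":0,"ay":0,"az":0,"jaw":1},{"tx":-0.5,"ty":0,"tz":0,"ax":0,"ay":0,"az":0,"jaw":1},{"tx":-0.5,"ty":0,"tz":0,"ax":0,"ay":0,"az":0,"jaw":1},{"tx":-0.5,"ty":0,"tz":0,"ax":0,"ay":0,"az":0,"jaw":1},{"tx":-0.5,"ty":0,"tz":0,"ax":0,"ay":0,"az":0,"jaw":1},{"tx":-0.5,"ty":0,"tz":0,"ax":0,"ay":0,"az":0,"jaw":1},{"tx":0,"ty":1.9,"tz":0,"ax":0,"ay":0,"az":0,"jaw":1},{"tx":0,"ty":0,"tz":0,"ax":0,"ay":0,"az":0,"jaw":1},{"tx":0,"ty":0,"tz":0,"ax":0,"ay":0,"az":0,"jaw":1}]'
python3 -m inch '[{"tx":3,"ty":0,"tz":0,"ax":0,"ay":0,"az":0,"jaw":1},{"tx":0,"ty":0,"tz":0,"ax":0,"ay":0,"az":0,"jaw":1},{"tx":0,"ty":-1.9,"tz":0,"ax":0,"ay":0,"az":0,"jaw":1},{"tx":-0.5,"ty":0,"tz":0,"ax":0,"ay":0,"az":0,"jaw":1},{"tx":-0.5,"ty":0,"tz":0,"ax":0,"ay":0,"az":0,"jaw":1},{"tx":-0.5,"ty":0,"tz":0,"ax":0,"ay":0,"az":0,"jaw":1},{"tx":-0.5,"ty":0,"tz":0,"ax":0,"ay":0,"az":0,"jaw":1},{"tx":-0.5,"ty":0,"tz":0,"ax":0,"ay":0,"az":0,"jaw":1},{"tx":-0.5,"ty":0,"tz":0,"ax":0,"ay":0,"az":0,"jaw":1},{"tx":0,"ty":1.9,"tz":0,"ax":0,"ay":0,"az":0,"jaw":1},{"tx":0,"ty":0,"tz":0,"ax":0,"ay":0,"az":0,"jaw":1},{"tx":0,"ty":0,"tz":0,"ax":0,"ay":0,"az":0,"jaw":1}]'
python3 - <<'E'
from h import *
im,d,c=snap('wrist')
cv2.imwrite('pics/w5.png',cv2.resize(im,(800,600),interpolation=cv2.INTER_CUBIC)[:,:,::-1])
E
```

```text
t: 6.75
ee_pos: [549.2, -76.9, 45.5]
orientation: [-2.373, -2.058, 0.001]
ft_force: [-0.2, 0.5, 0.5]
width: 87.9
t: 8.25
ee_pos: [549.3, -76.9, 45.5]
orientation: [-2.373, -2.058, 0.001]
ft_force: [-0.3, 0.5, -0.0]
width: 88.0
```

View pics/w5.png

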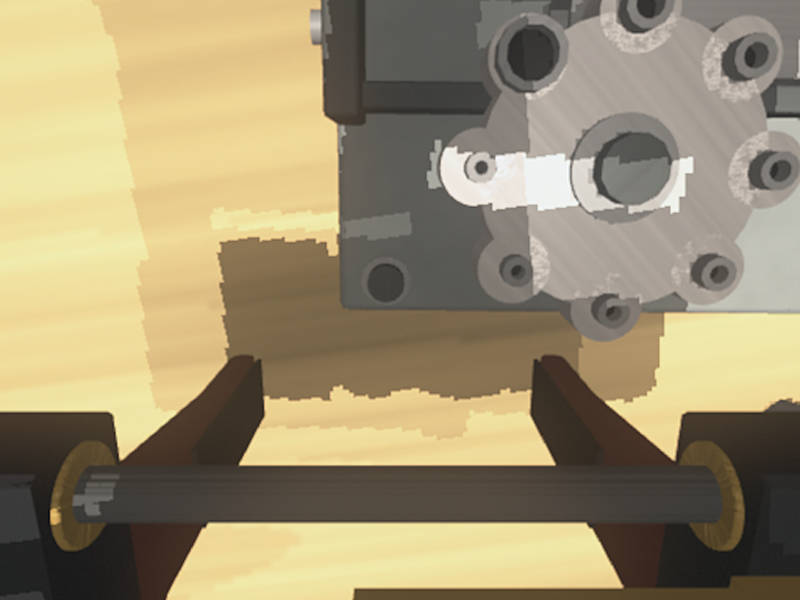

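The wheel is three clicks round, with the big bushing at (530,52), one short of the pointer. I'll do the last click, then rise over the jig for a look.

```bash
python3 -m inch '[{"tx":3,"ty":0,"tz":0,"ax":0,"ay":0,"az":0,"jaw":1},{"tx":0,"ty":0,"tz":0,"ax":0,"ay":0,"az":0,"jaw":1},{"tx":0,"ty":-1.9,"tz":0,"ax":0,"ay":0,"az":0,"jaw":1},{"tx":-0.5,"ty":0,"tz":0,"ax":0,"ay":0,"az":0,"jaw":1},{"tx":-0.5,"ty":0,"tz":0,"ax":0,"ay":0,"az":0,"jaw":1},{"tx":-0.5,"ty":0,"tz":0,"ax":0,"ay":0,"az":0,"jaw":1},{"tx":-0.5,"ty":0,"tz":0,"ax":0,"ay":0,"az":0,"jaw":1},{"tx":-0.5,"ty":0,"tz":0,"ax":0,"ay":0,"az":0,"jaw":1},{"tx":-0.5,"ty":0,"tz":0,"ax":0,"ay":0,"az":0,"jaw":1},{"tx":0,"ty":1.9,"tz":0,"ax":0,"ay":0,"az":0,"jaw":1},{"tx":0,"ty":0,"tz":0,"ax":0,"ay":0,"az":0,"jaw":1},{"tx":0,"ty":0,"tz":0,"ax":0,"ay":0,"az":0,"jaw":1}]'
python3 -m inch '[{"tx":0,"ty":0,"tz":-5,"ax":0,"ay":0,"az":0,"jaw":1},{"tx":0,"ty":0,"tz":-5,"ax":0,"ay":0,"az":0,"jaw":1},{"tx":0,"ty":0,"tz":-5,"ax":0,"ay":0,"az":0,"jaw":0},{"tx":5,"ty":-5,"tz":0,"ax":0,"ay":0,"az":0,"jaw":0},{"tx":5,"ty":-3,"tz":0,"ax":0,"ay":0,"az":0,"jaw":0},{"tx":5,"ty":0,"tz":0,"ax":0,"ay":0,"az":0,"jaw":0},{"tx":0,"ty":0,"tz":0,"ax":0,"ay":0,"az":0,"jaw":0},{"tx":0,"ty":0,"tz":0,"ax":0,"ay":0,"az":0,"jaw":0}]'
python3 - <<'E'
from h import *
im,d,c=snap('wrist'); np.savez('w1.npz',im=im,d=d,**{k:np.array(v) for k,v in c.items()})
cv2.imwrite('pics/w6.png',cv2.resize(im,(800,600),interpolation=cv2.INTER_CUBIC)[:,:,::-1])
E
```

```text
t: 9.8
ee_pos: [549.3, -76.9, 45.5]
orientation: [-2.373, -2.058, 0.001]
ft_force: [0.1, 0.6, -0.1]
width: 87.3
t: 10.8
ee_pos: [496.3, 76.1, 195.4]
orientation: [-2.372, -2.059, 0.001]
ft_force: [0.5, -0.5, -1.0]
width: 31.3
```

View pics/w6.png

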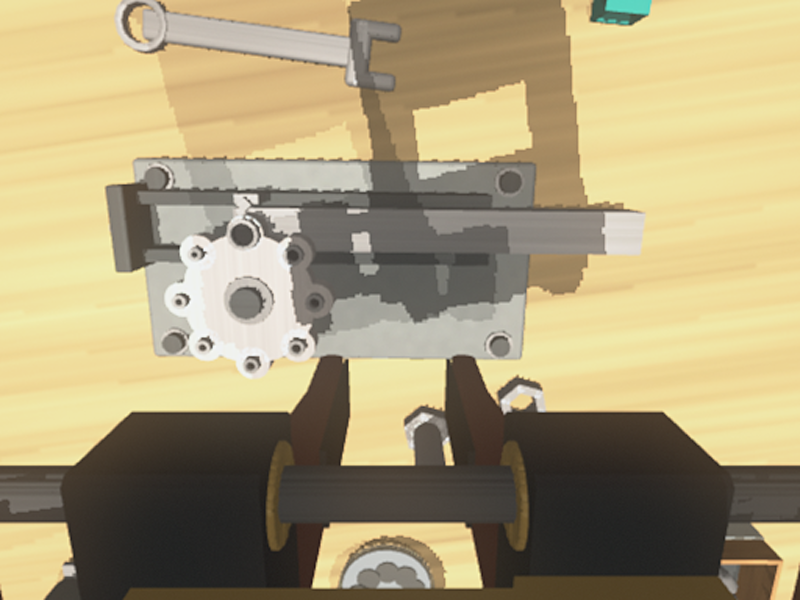

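The big bushing is at the pointer ((242,234) beneath (245,203)) and the tube hasn't moved. Next I'll take the closed fingers beyond the tube's push end.

```bash
python3 -m inch '[{"tx":4.5,"ty":-1.55,"tz":0,"ax":0,"ay":0,"az":0,"jaw":0},{"tx":4.5,"ty":-1.6,"tz":0,"ax":0,"ay":0,"az":0,"jaw":0},{"tx":4.5,"ty":0,"tz":0,"ax":0,"ay":0,"az":0,"jaw":0},{"tx":4.3,"ty":0,"tz":0,"ax":0,"ay":0,"az":0,"jaw":0},{"tx":0,"ty":0,"tz":4,"ax":0,"ay":0,"az":0,"jaw":0},{"tx":0,"ty":0,"tz":4,"ax":0,"ay":0,"az":0,"jaw":0},{"tx":0,"ty":0,"tz":4,"ax":0,"ay":0,"az":0,"jaw":0},{"tx":0,"ty":0,"tz":3,"ax":0,"ay":0,"az":0,"jaw":0},{"tx":0,"ty":0,"tz":1.8,"ax":0,"ay":0,"az":0,"jaw":0},{"tx":0,"ty":0,"tz":0,"ax":0,"ay":0,"az":0,"jaw":0},{"tx":0,"ty":0,"tz":0,"ax":0,"ay":0,"az":0,"jaw":0}]'
python3 - <<'E'
from h import *
im,d,c=snap('wrist')
cv2.imwrite('pics/w7.png',cv2.resize(im,(800,600),interpolation=cv2.INTER_CUBIC)[:,:,::-1])
E
```

```text
t: 12.22
ee_pos: [491.9, 256.9, 28.6]
orientation: [2.374, 2.057, 0.002]
ft_force: [-0.1, -0.4, 0.1]
width: 0.4
```

View pics/w7.png

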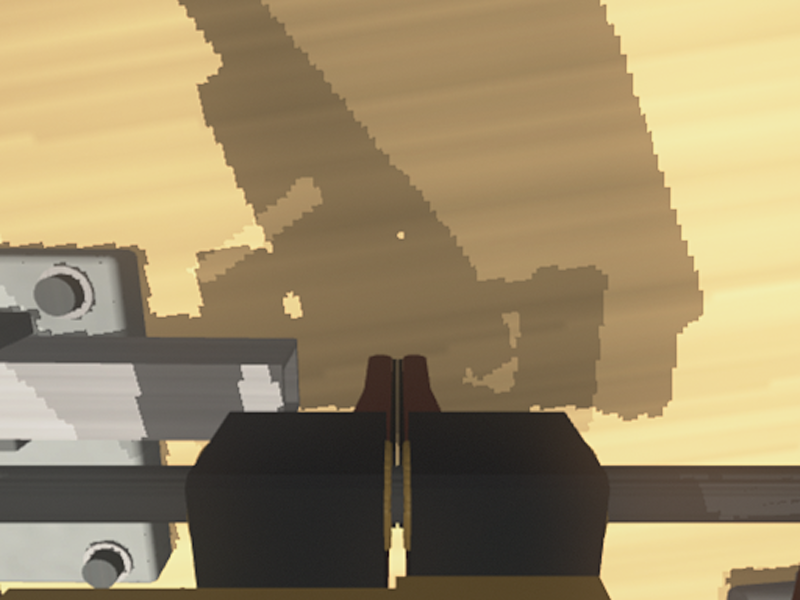

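The closed fingertip at (397,360) is aligned with the tube's end (298,345–410), about 21 mm clear of it. About 78 mm of travel is expected, so I'll push most of it and then creep.

```bash
python3 -m inch '[{"tx":-0.8,"ty":0,"tz":0,"ax":0,"ay":0,"az":0,"jaw":0},{"tx":-0.8,"ty":0,"tz":0,"ax":0,"ay":0,"az":0,"jaw":0},{"tx":-0.4,"ty":0,"tz":0,"ax":0,"ay":0,"az":0,"jaw":0},{"tx":-0.4,"ty":0,"tz":0,"ax":0,"ay":0,"az":0,"jaw":0},{"tx":-0.6,"ty":0,"tz":0,"ax":0,"ay":0,"az":0,"jaw":0},{"tx":-0.6,"ty":0,"tz":0,"ax":0,"ay":0,"az":0,"jaw":0},{"tx":-0.6,"ty":0,"tz":0,"ax":0,"ay":0,"az":0,"jaw":0},{"tx":-0.6,"ty":0,"tz":0,"ax":0,"ay":0,"az":0,"jaw":0},{"tx":-0.6,"ty":0,"tz":0,"ax":0,"ay":0,"az":0,"jaw":0},{"tx":-0.6,"ty":0,"tz":0,"ax":0,"ay":0,"az":0,"jaw":0},{"tx":-0.6,"ty":0,"tz":0,"ax":0,"ay":0,"az":0,"jaw":0},{"tx":-0.4,"ty":0,"tz":0,"ax":0,"ay":0,"az":0,"jaw":0}]'
for i in 1 2; do :; done
python3 -m inch '[{"tx":-0.3,"ty":0,"tz":0,"ax":0,"ay":0,"az":0,"jaw":0},{"tx":0,"ty":0,"tz":0,"ax":0,"ay":0,"az":0,"jaw":0}]'
python3 -m inch '[{"tx":-0.2,"ty":0,"tz":0,"ax":0,"ay":0,"az":0,"jaw":0},{"tx":0,"ty":0,"tz":0,"ax":0,"ay":0,"az":0,"jaw":0}]'
```

```text
t: 13.78
ee_pos: [481.2, 187.3, 27.7]
orientation: [2.374, 2.058, 0.0]
ft_force: [-0.3, 2.7, 1.6]
width: 0.7
t: 14.02
ee_pos: [480.6, 184.3, 27.6]
orientation: [2.374, 2.058, -0.001]
ft_force: [0.4, 0.9, 0.8]
width: 0.2
t: 14.28
ee_pos: [480.3, 182.5, 27.6]
orientation: [-2.373, -2.058, 0.001]
ft_force: [0.5, 1.1, 1.3]
width: 0.0
```

```bash
python3 -m inch '[{"tx":-0.2,"ty":0,"tz":0,"ax":0,"ay":0,"az":0,"jaw":0},{"tx":-0.2,"ty":0,"tz":0,"ax":0,"ay":0,"az":0,"jaw":0}]'
python3 -m inch '[{"tx":-0.1,"ty":0,"tz":0,"ax":0,"ay":0,"az":0,"jaw":0},{"tx":-0.1,"ty":0,"tz":0,"ax":0,"ay":0,"az":0,"jaw":0}]'
python3 -m inch '[{"tx":-0.1,"ty":0,"tz":0,"ax":0,"ay":0,"az":0,"jaw":0}]'
python3 -m inch '[{"tx":-0.1,"ty":0,"tz":0,"ax":0,"ay":0,"az":0,"jaw":0}]'
```

```text
t: 14.52
ee_pos: [479.7, 178.7, 27.6]
orientation: [-2.373, -2.058, 0.0]
ft_force: [0.0, 2.6, 1.0]
width: 0.5
t: 14.78
ee_pos: [479.5, 176.6, 27.6]
orientation: [-2.374, -2.058, 0.0]
ft_force: [-0.1, 1.7, 0.1]
width: 0.2
t: 14.9
ee_pos: [479.3, 175.6, 27.6]
orientation: [-2.374, -2.058, 0.0]
ft_force: [0.2, 1.6, -0.4]
width: 0.4
t: 15.02
ee_pos: [479.2, 174.7, 27.6]
orientation: [-2.374, -2.058, 0.0]
ft_force: [0.6, 2.0, -0.9]
width: 0.5
```

```bash
python3 -m inch '[{"tx":-0.1,"ty":0,"tz":0,"ax":0,"ay":0,"az":0,"jaw":0}]'
python3 -m inch '[{"tx":-0.1,"ty":0,"tz":0,"ax":0,"ay":0,"az":0,"jaw":0}]'
python3 -m inch '[{"tx":-0.1,"ty":0,"tz":0,"ax":0,"ay":0,"az":0,"jaw":0}]' | grep -E 'ee|ft'
```

```text
t: 15.15
ee_pos: [479.4, 174.3, 27.7]
orientation: [-2.374, -2.057, -0.002]
ft_force: [0.1, 10.2, -2.3]
width: 0.5
t: 15.28
ee_pos: [479.4, 174.2, 27.7]
orientation: [-2.374, -2.056, -0.004]
ft_force: [-1.3, 16.1, -2.8]
width: 0.5
ee_pos: [479.5, 174.1, 27.8]
ft_force: [-2.5, 23.5, -2.9]
```

Contact with the stop: the force rose to 23 N with no further travel. I'll back off, rise and check.

```bash
python3 -m inch '[{"tx":0.3,"ty":0,"tz":0,"ax":0,"ay":0,"az":0,"jaw":0},{"tx":1,"ty":0,"tz":0,"ax":0,"ay":0,"az":0,"jaw":0},{"tx":2,"ty":0,"tz":0,"ax":0,"ay":0,"az":0,"jaw":0},{"tx":0,"ty":0,"tz":-4,"ax":0,"ay":0,"az":0,"jaw":0},{"tx":0,"ty":0,"tz":-5,"ax":0,"ay":0,"az":0,"jaw":0},{"tx":-5,"ty":0,"tz":-5,"ax":0,"ay":0,"az":0,"jaw":0},{"tx":-5,"ty":2,"tz":-3,"ax":0,"ay":0,"az":0,"jaw":0},{"tx":-5,"ty":2,"tz":0,"ax":0,"ay":0,"az":0,"jaw":0},{"tx":0,"ty":0,"tz":0,"ax":0,"ay":0,"az":0,"jaw":0},{"tx":0,"ty":0,"tz":0,"ax":0,"ay":0,"az":0,"jaw":0}]'
python3 - <<'E'
from h import *
im,d,cal=snap('wrist'); np.savez('w8.npz',im=im,d=d,**{k:np.array(v) for k,v in cal.items()})
cv2.imwrite('pics/w8.png',cv2.resize(im,(800,600),interpolation=cv2.INTER_CUBIC)[:,:,::-1])
E
```

```text
t: 16.65
ee_pos: [502.7, 56.7, 191.8]
orientation: [-2.374, -2.057, 0.0]
ft_force: [-0.3, -0.2, -0.5]
width: 0.7
```

View pics/w8.png

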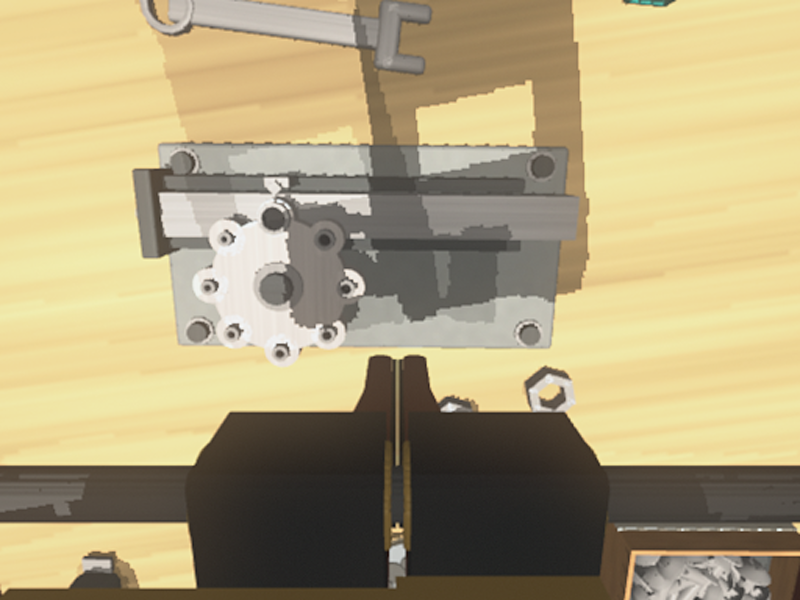

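The tube's end meets the stop at (160,215). The big bushing is at (274,217), right at the pointer (277,185), and the nut and wrench are undisturbed. Handing in.

```bash
python3 - <<'E'
from h import *
D=np.load('w8.npz'); cal={k:D[k] for k in ['fx','fy','cx','cy','rvec','tvec']}; s=.64
g=lambda u,v,z: world(cal,None,(u+.5)*s-.5,(v+.5)*s-.5,z)
h=g(276,287,71);b=g(274,217,67.5); v=(b-h)[:2]; print(np.hypot(*v),np.degrees(np.arctan2(v[1],v[0])),'want ~',180-8.3)
print(ctrl.close_job())
E
```

```text
37.25653378881023 171.3193909753713 want ~ 171.7
the job is handed in; nothing more can be done
None
```

The jig is set up and the job is handed in, at about 17 s of the 67 s allowed.

- **Wheel:** I flicked it four single clicks clockwise with one fingertip, since the largest bushing started directly opposite the pointer. My last check put that bushing 37 mm from the hub at 171.3°, against an expected 38 mm and about 171.7°.
- **Tube:** After that I pushed the grey steel tube along its channel. It stopped moving as the push force rose from 2 N to 23 N, where the stop was expected. The last picture shows its end against the stop.
- **Other things:** The last picture shows the nut and wrench where they were. I didn't re-measure the other bench items. The arm ended clear of everything, with close to zero force on the tool.

One early move call was refused because its rows left out some of the values. It did not move the arm. None of the final checks failed or disagreed.

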